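Make up two flower-craft kits

TASK

Make up two craft kits from the stock on the desk, each thing standing upright on the floor of its own cell, one thing to a cell. The tray with three cells gets the flower pot in its middle cell, and the slim thread spool and the tall glue stick in its end cells, either way round; the tray with two cells gets the wide spool and the short glue stick, either way round. Leave the eraser, the tape roll and the pin tin where they lie.

Things in the scene. Friction and masses are not known exactly. Their poses are not given: they have to be found in the camera images.
- pot: Small empty terracotta plant pot standing upright, 52 mm high; foot 38 mm across, widening to 46 mm, and from 32 mm up to the top a straight rim band 54 mm across (wall 6 mm). 110 g. Origin: centre of the underside; z up along its axis.
- wide_spool: The wide one of two thread spools, standing on end: wooden end discs with pale thread between, in effect a plain cylinder 50 mm across and 46 mm high. 70 g. Origin: centre of the underside; z up along its axis.
- slim_spool: The slim one of two thread spools, standing on end: wooden end discs with pale thread between, in effect a plain cylinder 32 mm across and 62 mm high. 40 g. Origin: centre of the underside; z up along its axis.
- tall_glue: The tall one of two glue sticks, standing upright: white barrel, grey cap on top, cylinder 30 mm across and 100 mm high. 50 g. Origin: centre of the underside; z up along its axis.
- short_glue: The short one of two glue sticks, standing upright: white barrel, grey cap on top, cylinder 22 mm across and 64 mm high. 25 g. Origin: centre of the underside; z up along its axis.
- tray_three: Low open plywood kit tray with three cells in a row, 82 x 238 mm outside. Cell centres at y = -78, 0 and +78 mm (x = 0). Long side along its y axis, z up. Walls 4 mm thick, tops 14 mm above the desk (dividers 12.5 mm); cells 74 mm square inside, floor 4 mm above the desk. Origin: centre of the underside. Fixed; to the left or the right of the stock, long side within 17 degrees of straight ahead.
- tray_two: Low open plywood kit tray with two cells in a row, 82 x 160 mm outside. Cell centres at y = -39 and +39 mm (x = 0). Long side along its y axis, z up. Walls 4 mm thick, tops 14 mm above the desk (dividers 12.5 mm); cells 74 mm square inside, floor 4 mm above the desk. Origin: centre of the underside. Fixed; to the left or the right of the stock, long side within 17 degrees of straight ahead.
- eraser: Not part of a kit, to be left alone: white eraser in a card sleeve lying loose among the stock, 55 mm (x) x 24 mm (y), 14 mm high. Origin: centre of the underside.
- tape_roll: Not part of a kit, to be left alone: roll of clear tape lying flat and loose among the stock, a ring 56 mm across, hole 34 mm, 19 mm high. Origin: centre of the underside.
- pin_tin: Not part of a kit, to be left alone: round shut metal tin lying flat and loose among the stock, 50 mm across, 20 mm high. Origin: centre of the underside.
There are look-alikes about, which are no part of the job. Leave any pink look-alike of the tall_glue alone.

How it is judged (in metres and radians):
At the end, for the whole second after the job is handed in: Pot in the middle cell of the three-cell tray, slim spool and tall glue stick in its two end cells; wide spool and short glue stick in the two cells of the other tray; each on the cell floor, upright within 0.1 rad, at rest, released. Eraser, tape roll and pin tin within 20 mm of their start (z of pot in the frame of tray_three between 0.001 and 0.008 m and angle between each of pot, slim_spool, tall_glue, wide_spool, short_glue's own z axis and vertical below 0.1 rad and linear speed of each of pot, slim_spool, tall_glue, wide_spool, short_glue below 0.02 m/s and contact force between each of pot, slim_spool, tall_glue, wide_spool, short_glue and the fingers below 0.1 N and z of slim_spool in the frame of tray_three between 0.001 and 0.008 m and z of tall_glue in the frame of tray_three between 0.001 and 0.008 m and z of wide_spool in the frame of tray_two between 0.001 and 0.008 m and z of short_glue in the frame of tray_two between 0.001 and 0.008 m and x of pot in the frame of tray_three between -0.037 and 0.037 m and y of pot in the frame of tray_three between -0.037 and 0.037 m and (((x of slim_spool in the frame of tray_three between -0.037 and 0.037 m and y of slim_spool in the frame of tray_three between 0.041 and 0.115 m) and (x of tall_glue in the frame of tray_three between -0.037 and 0.037 m and y of tall_glue in the frame of tray_three between -0.115 and -0.041 m)) or ((x of slim_spool in the frame of tray_three between -0.037 and 0.037 m and y of slim_spool in the frame of tray_three between -0.115 and -0.041 m) and (x of tall_glue in the frame of tray_three between -0.037 and 0.037 m and y of tall_glue in the frame of tray_three between 0.041 and 0.115 m))) and (((x of wide_spool in the frame of tray_two between -0.037 and 0.037 m and y of wide_spool in the frame of tray_two between 0.002 and 0.076 m) and (x of short_glue in the frame of tray_two between -0.037 and 0.037 m and y of short_glue in the frame of tray_two between -0.076 and -0.002 m)) or ((x of wide_spool in the frame of tray_two between -0.037 and 0.037 m and y of wide_spool in the frame of tray_two between -0.076 and -0.002 m) and (x of short_glue in the frame of tray_two between -0.037 and 0.037 m and y of short_glue in the frame of tray_two between 0.002 and 0.076 m))) and distance of each of eraser, tape_roll, pin_tin from where it was at the start of the episode below 0.02 m); the robot touches nothing.
It fails at once if the eraser is pushed more than 30 mm from its place (distance of eraser from where it was at the start of the episode above 0.03 m).
It fails at once if the tape roll is pushed more than 30 mm from its place (distance of tape_roll from where it was at the start of the episode above 0.03 m).
It fails at once if the pin tin is pushed more than 30 mm from its place (distance of pin_tin from where it was at the start of the episode above 0.03 m).
It also fails if it takes over 122 s, if anything falls off the work surface, if the arm or the gripper's body presses on something with over 40 N, if the wrist force passes 120 N, or if a joint passes its speed limit or range.

ROBOT

A 6-joint arm with a two-finger parallel gripper is mounted at the origin on the work surface. World frame = base frame: x ahead of the robot, y to its left, z up, the work surface at z = 0. Lengths are in mm, angles in rad, forces in N, time in s.
With the tool pointing down it reaches from about 250 to 725 mm from the base axis. Payload 9.7 kg.
Tool frame: the origin (TCP) lies midway between the tips of the shut fingers; the grasp point (between the pads) lies 19 mm behind it; z points along the fingers, y is the line along which they close (so a half turn about z gives the same grasp; the last joint's range is limited). The gripper opens to 85 mm and grips with 20 to 120 N. Pads are 22 mm wide; open, the fingers measure 114 mm over their backs; the gripper's body (76 mm by 85 mm) begins 54 mm behind the grasp point. The pads swing forward as they close: fully open they stand 13 mm farther back than shut.
Start: joints at [-1.116, 0.087, 0.176, 1.66, 0, 1.571], TCP at [241.602, -494.09, 231.284] pointing down, gripper open.
Joint ranges: [-3.13, 3.13], [-0.85, 1.81], [-1.15, 1.24], [-2.2, 2.28], [-1.44, 1.52], [-3.14, 3.14]. Speed limits (rad/s): [2.22, 2.22, 2.57, 3.14, 3.14, 3.14].

INTERFACE

Orientations are given as [roll, pitch, yaw] about the fixed x, y, z axes, in that order (R = Rz(yaw) Ry(pitch) Rx(roll)).
In Python, from plant import bot gives the robot as it stands. The module is installed in compiled form; this text tells all that it offers.
- The arm moves only by the shell command python3 -m pendant 'ROWS' [OPENING]. ROWS is text: rows parted by semicolons, each of 4 numbers parted by spaces: the shift along the world's x, y, z in m, then the turn about the world's z in degrees. A call has 1 to 20 rows; each row is the pose to reach, as a shift and turn from the pose commanded when the call began; what a row does not reach only later rows make up. A row lasts 1/8 s, in which the tool goes at most 62.5 mm and 10.7 degrees, less where a joint would pass 70% of its speed; a pose out of reach is approached as far as the arm can. A call with a gripper value outside its range is refused whole. OPENING is the finger opening in m, from 0 to 0.0854, set as the call begins (- or left out, the last holds). The fingers move at their own pace and stop on an object; the grip force is fixed at half the most. Time passes only in rows, so rows that repeat a pose let the fingers close. It gives the time, the measured TCP pose, the force, the opening and the grip force at its end, in the units of the state.
- bot.get_state(): the state, without advancing time (a new reading comes with each control period).
- bot.snapshot(name): name is "scene" or "top" or "wrist"; returns a dict with "img" (400x640x3 uint8, red, green, blue), "fx", "fy", "cx", "cy" (pixels), "distortion" ([k1, k2, p1, p2, k3] as OpenCV has them; the pictures are not rectified), "extrinsics" (4x4, takes a point from world to camera coordinates). Camera axes: x right, y down, z forward; pixel columns grow to the right and rows downward; lengths in mm; the calibration is good to about 2 mm. A picture is of the moment at which its call begins. There is no depth.
- bot.finish_job(): hands the job in; it is judged then, once.
The state is a dict: "time": time; "joint_positions": joint angles; "qd": joint speeds; "joint_torque": joint torques, N m; "ee_pos": TCP position; "tool_rot": TCP orientation; "wrist_force": force on the tool from outside, world axes, zero at the start; "torque": the same for the moment, N m; "gripper_width": finger opening in mm; "grasp_force": force on a finger pad.
Only numpy, scipy, OpenCV 4.12 (cv2) and the standard library are available. Lean on these libraries where they do the work, as an engineer would, in place of code of your own. Each camera call takes 0.05 s, during which the arm holds its last target. There are 200 camera calls.

## Working session

There is one attempt and no reset: what is moved stays moved. The work goes in short steps, Python scripts to look and compute and a shell command to move; the robot and the scene stay as the last step left them, time stands still between calls to the robot, and variables do not carry over. Pictures are saved under pics/ and viewed, at most 14 in all, crops included, and the job is handed in when it is done.

```bash
mkdir -p pics; cat > h.py <<'E'
import numpy as np, cv2, json
from plant import bot
def snap(n,f):
    s=bot.snapshot(n); cv2.imwrite(f'pics/{f}.png',s['img'][:,:,::-1])
    np.savez(f'pics/{f}.npz',**{k:np.array(v) for k,v in s.items()}); return s
def ld(f): return dict(np.load(f'pics/{f}.npz'))
def K(s): return np.array([[s['fx'],0,s['cx']],[0,s['fy'],s['cy']],[0,0,1]],float)
def ray(s,uv,z):
    p=cv2.undistortPoints(np.array(uv,float).reshape(-1,1,2),K(s),np.array(s['distortion'],float))[:,0]
    E=np.array(s['extrinsics'],float);R,t=E[:3,:3],E[:3,3]
    c=-R.T@t; d=np.c_[p,np.ones(len(p))]@R
    return c+d*((z-c[2])/d[:,2])[:,None]
def proj(s,P):
    E=np.array(s['extrinsics'],float)
    return cv2.projectPoints(np.array(P,float).reshape(-1,3),cv2.Rodrigues(E[:3,:3])[0],E[:3,3],K(s),np.array(s['distortion'],float))[0][:,0]
E
python3 - <<'E'
from h import *
for n in('top','scene'):
    s=snap(n,n+'0'); print(n,np.round(s['extrinsics'],3).tolist(),s['fx'],s['distortion'])
st=bot.get_state(); print(st['ee_pos'],st['tool_rot'],st['time'])
E
```

```text
top [[0.021, -1.0, -0.011, -5.777], [-0.993, -0.019, -0.116, 512.821], [0.116, 0.013, -0.993, 704.441], [0.0, 0.0, 0.0, 1.0]] 391.3379953313485 [-0.03056639  0.          0.          0.          0.        ]
scene [[-0.071, 0.997, 0.003, 61.518], [0.569, 0.043, -0.821, -263.832], [-0.819, -0.056, -0.57, 1446.136], [0.0, 0.0, 0.0, 1.0]] 441.16170774152374 [-0.05904466  0.          0.          0.          0.        ]
[ 241.51582612 -493.91157965  230.66246811] [-3.14041753e+00 -4.53008683e-06  4.54760347e-01] 0.1
```

View pics/top0.png

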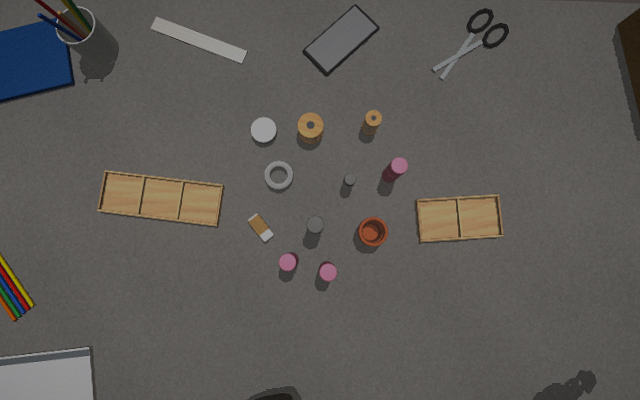

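View pics/scene0.png

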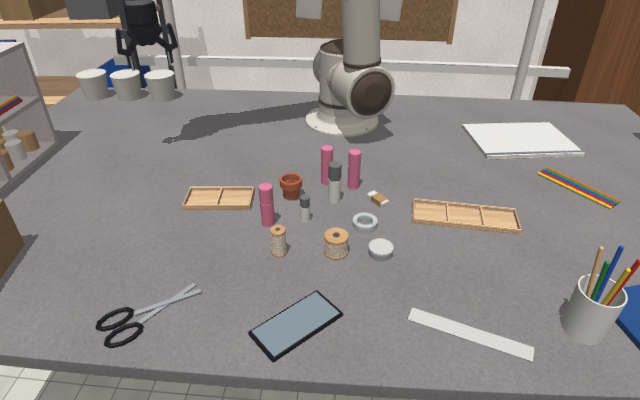

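Candidates in the top view are:
- wide spool (311,126), slim spool (373,118) and pot (372,232)
- tall glue with a grey cap (315,225) and short glue (349,180)
- pink look-alikes at (399,166), (288,262) and (328,272)
- distractors: tin (263,130), tape (279,175) and eraser (260,228)

The three-cell tray is on the left, around (161,198). The two-cell tray is on the right, around (459,218).

```bash
python3 - <<'E'
from h import *
s=ld('top0');im=s['img'][:,:,::-1]
cv2.imwrite('pics/crop.png',cv2.resize(im[100:290,240:440],None,fx=3,fy=3,interpolation=cv2.INTER_CUBIC))
hsv=cv2.cvtColor(im,cv2.COLOR_BGR2HSV)
m=cv2.inRange(hsv,(8,60,110),(28,255,255))
m[:150]=0;m[260:]=0;m[:,240:410]=0;m[:,:90]=0;m[:,520:]=0
m=cv2.morphologyEx(m,cv2.MORPH_CLOSE,np.ones((7,7)))
for c in cv2.findContours(m,0,2)[0]:
    if cv2.contourArea(c)<500: continue
    b=cv2.boxPoints(cv2.minAreaRect(c)); P=ray(s,b,12)[:,:2]
    e=[P[1]-P[0],P[2]-P[1]];l=[np.linalg.norm(x) for x in e];L=e[int(np.argmax(l))]
    print('tray',P.mean(0).round(1),np.round(l,1),'long dir deg',np.degrees(np.arctan2(L[1],L[0])).round(1),b.round().tolist())
for n,uv,h in [('wide',(311,125),46),('slim',(373.5,118),62),('tall',(315,225),100),('short',(349,180),64),('pot',(372.5,232),52),
 ('pinkA',(399,166),100),('pinkB',(288,262),100),('pinkC',(328,272),100),('tin',(263.5,130),20),('tape',(279,175),19),('eraser',(260,228),14)]:
    P=ray(s,[uv],h); print(n,P[0].round(1),'scene base px',proj(ld('scene0'),[[P[0][0],P[0][1],0]]).round(0).tolist())
E
```

```text
tray [ 485.4 -278.6] [163.2  82.9] long dir deg -85.1 [[416.0, 199.0], [500.0, 193.0], [503.0, 236.0], [419.0, 242.0]]
tray [513.1 302.4] [ 84.3 242.5] long dir deg -96.1 [[96.0, 211.0], [102.0, 168.0], [222.0, 183.0], [217.0, 226.0]]
wide [650.9   9.5  46. ] scene base px [[334.0, 252.0]]
slim [ 661.2 -105.5   62. ] scene base px [[278.0, 252.0]]
tall [460.8  -2.  100. ] scene base px [[333.0, 199.0]]
short [544.6 -61.3  64. ] scene base px [[305.0, 219.0]]
pot [ 452.6 -105.5   52. ] scene base px [[291.0, 195.0]]
pinkA [ 564.4 -143.7  100. ] scene base px [[268.0, 223.0]]
pinkB [398.2  41.8 100. ] scene base px [[352.0, 186.0]]
pinkC [383.2 -25.1 100. ] scene base px [[326.0, 182.0]]
tin [647.4 102.3  20. ] scene base px [[379.0, 253.0]]
tape [559.3  69.4  19. ] scene base px [[363.0, 226.0]]
eraser [457.2 103.   14. ] scene base px [[377.0, 200.0]]
```

View pics/crop.png

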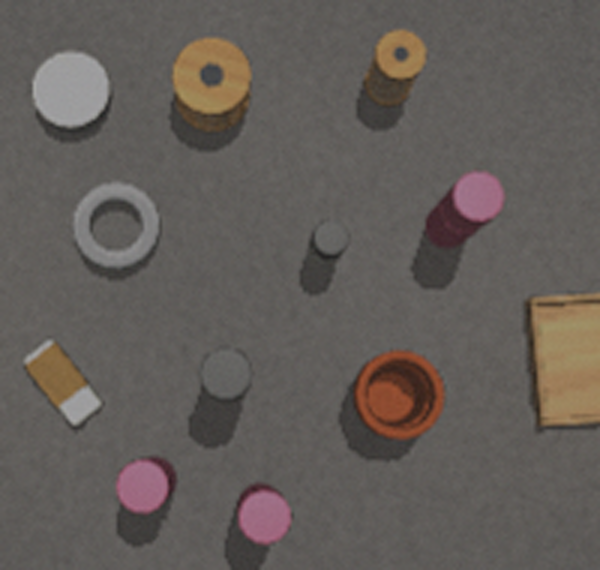

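The crop confirms the choice: the two grey-capped sticks and the two wooden spools are the stock, and the pinks stay. First move: go above the pot and check with the wrist camera.

```bash
python3 -m pendant '0.05 0.09 -0.005 10;0.1 0.18 -0.01 20;0.15 0.27 -0.02 30;0.19 0.34 -0.03 40;0.21 0.387 -0.03 50;0.21 0.387 -0.03 60;0.21 0.387 -0.03 64;0.21 0.387 -0.03 64;0.21 0.387 -0.03 64' 0.085; python3 - <<'E'
from h import *
s=snap('wrist','w0')
P=[[452,-107,52],[461,-2.5,100],[545,-63,64],[661,-105.7,62]]
print(proj(s,P).round().tolist(), bot.get_state()['ee_pos'],bot.get_state()['tool_rot'])
im=s['img'].copy()
for p in proj(s,P): 
    if abs(p).max()<2000: cv2.circle(im,tuple(int(x) for x in p),3,(0,255,0),-1)
cv2.imwrite('pics/w0.png',im[:,:,::-1])
E
```

```text
time: 1.23
ee_pos: [451.5, -106.9, 201.0]
tool_rot: [-3.141, 0.0, 1.573]
wrist_force: [-0.2, -0.6, 0.1]
gripper_width: 84.9
grasp_force: 0.0
[[316.0, 183.0], [329.0, 61.0], [420.0, 139.0], [532.0, 185.0]] [ 451.27992996 -107.66541759  201.20290748] [-3.14115089e+00  1.66396076e-04  1.57106028e+00]
```

View pics/w0.png

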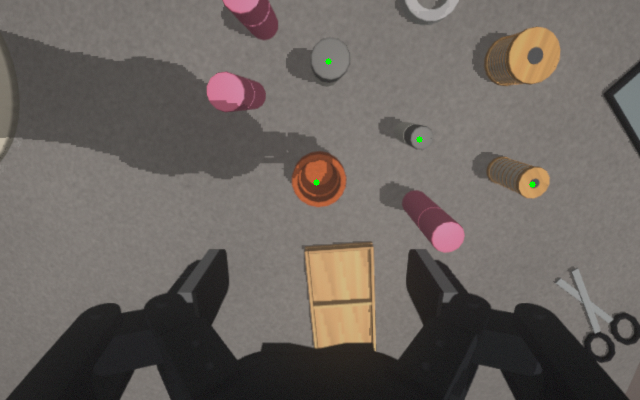

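The wrist view shows the pot at (319,179), within 4 px of its prediction at (316,183). The other predictions sit on their objects too. Descending on the pot.

```bash
python3 -m pendant '0.001 0.002 -0.05 0;0.002 0.002 -0.1 0;0.002 0.002 -0.14 0;0.002 0.002 -0.17 0;0.002 0.002 -0.18 0;0.002 0.002 -0.18 0' 0.085; python3 -m pendant '0 0 0 0;0 0 0 0;0 0 0 0;0 0 0 0;0 0 0 0;0 0 0 0;0 0 0 0;0 0 0 0' 0.03; python3 -m pendant '0 0 0.015 0;0 0 0.04 0;0 0 0.08 0;0 0 0.12 0;0 0 0.15 0;0 0 0.15 0' 0.03
```

```text
time: 2.02
ee_pos: [453.4, -106.0, 21.6]
tool_rot: [-3.141, 0.0, 1.57]
wrist_force: [-0.2, -0.4, 0.2]
gripper_width: 84.9
grasp_force: 0.0
time: 3.02
ee_pos: [454.4, -105.4, 23.1]
tool_rot: [3.139, 0.001, 1.572]
wrist_force: [-2.3, -0.2, 8.7]
gripper_width: 52.9
grasp_force: 62.0
time: 3.78
ee_pos: [454.7, -105.3, 174.6]
tool_rot: [3.137, 0.001, 1.572]
wrist_force: [-0.7, -0.5, -1.4]
gripper_width: 52.4
grasp_force: 63.2
```

```bash
python3 -m pendant '0.004 0.03 0 0;0.011 0.08 0 0;0.02 0.13 0 0;0.026 0.18 0 0;0.034 0.23 0 0;0.041 0.28 0 0;0.05 0.33 0 0;0.055 0.375 0 0;0.059 0.4 0 0;0.059 0.407 0 0;0.059 0.407 0 0;0.059 0.407 -0.04 0;0.059 0.407 -0.08 0;0.059 0.407 -0.11 0;0.059 0.407 -0.13 0;0.059 0.407 -0.135 0;0.059 0.407 -0.135 0' 0.03; python3 - <<'E'
from h import *
s=snap('top','t1');snap('scene','s1')
a=cv2.resize(ld('top0')['img'][150:250,80:240],None,fx=2.5,fy=2.5);b=cv2.resize(s['img'][150:250,80:240],None,fx=2.5,fy=2.5)
c=cv2.resize(ld('s1')['img'][150:250,400:560],None,fx=2.5,fy=2.5)
cv2.imwrite('pics/c1.png',np.hstack([b,c])[:,:,::-1])
E
```

```text
time: 5.9
ee_pos: [512.8, 301.3, 36.9]
tool_rot: [3.141, -0.0, 1.571]
wrist_force: [-0.4, -0.1, -0.6]
gripper_width: 52.5
grasp_force: 63.1
```

View pics/c1.png

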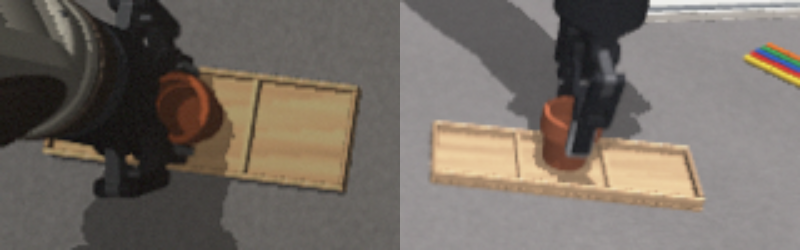

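The pot is upright over the middle cell in both views. Lower, release and retreat.

```bash
python3 -m pendant '0 0 -0.005 0;0 0 -0.01 0;0 0 -0.0105 0;0 0 -0.0105 0' 0.03; python3 -m pendant '0 0 0 0;0 0 0 0;0 0 0 0;0 0 0 0;0 0 0.03 0;0 0 0.08 0;0 0 0.13 0;0 0 0.15 0;0 0 0.15 0' 0.075; python3 - <<'E'
from h import *
s=snap('wrist','w2')
P=[[513,302,56],[521.3,379.5,4],[504.8,224.9,4]]
im=s['img'].copy()
for p in proj(s,P): 
    print(p); cv2.circle(im,tuple(int(x) for x in p),3,(0,255,0),-1)
cv2.imwrite('pics/w2.png',im[:,:,::-1])
E
```

```text
time: 6.5
ee_pos: [512.9, 302.1, 27.2]
tool_rot: [3.14, -0.001, 1.572]
wrist_force: [-4.0, -2.1, 9.8]
gripper_width: 52.6
grasp_force: 64.1
time: 7.62
ee_pos: [513.3, 302.3, 177.4]
tool_rot: [3.139, -0.002, 1.572]
wrist_force: [-0.6, 0.4, -0.1]
gripper_width: 75.0
grasp_force: 0.0
[315.01127107 191.0086479 ]
[323.5434558 100.6694787]
[307.93372471 244.29505218]
```

View pics/w2.png

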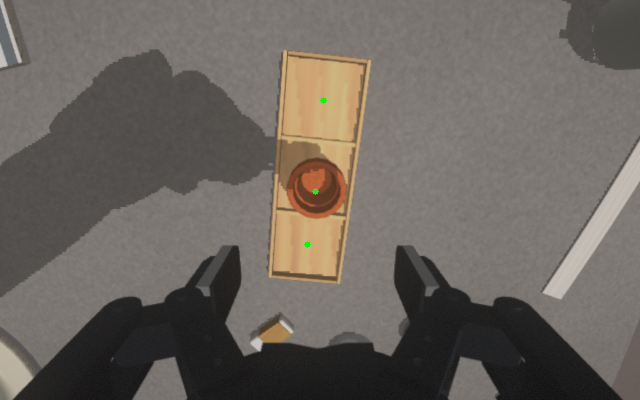

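The pot stands centred in the middle cell, image (316,188), and the cell predictions match the tray. Next is the slim spool.

```bash
python3 -m pendant '0.02 -0.055 0 0;0.04 -0.11 0 0;0.06 -0.165 0 0;0.08 -0.22 0 0;0.1 -0.275 0 0;0.12 -0.33 0 0;0.14 -0.385 0 0;0.1484 -0.4077 0 0;0.1484 -0.4077 0 0;0.1484 -0.4077 -0.05 0;0.1484 -0.4077 -0.1 0;0.1484 -0.4077 -0.14 0;0.1484 -0.4077 -0.156 0;0.1484 -0.4077 -0.156 0;0.1484 -0.4077 -0.156 0' 0.07; python3 -m pendant '0 0 0 0;0 0 0 0;0 0 0 0;0 0 0 0;0 0 0 0;0 0 0 0;0 0 0 0;0 0 0 0' 0.01; python3 -m pendant '0 0 0.015 0;0 0 0.04 0;0 0 0.08 0;0 0 0.12 0;0 0 0.15 0;0 0 0.15 0' 0.01
```

```text
time: 9.55
ee_pos: [662.0, -105.6, 21.8]
tool_rot: [3.139, 0.0, 1.572]
wrist_force: [1.1, -0.2, -0.6]
gripper_width: 70.2
grasp_force: 0.0
time: 10.55
ee_pos: [661.6, -105.9, 21.0]
tool_rot: [3.14, 0.0, 1.572]
wrist_force: [0.0, 0.2, 6.1]
gripper_width: 30.8
grasp_force: 59.3
time: 11.3
ee_pos: [662.0, -106.0, 173.6]
tool_rot: [3.137, 0.001, 1.572]
wrist_force: [0.6, 0.2, -0.8]
gripper_width: 30.7
grasp_force: 59.3
```

```bash
python3 -m pendant '-0.01 0.03 0 0;-0.022 0.08 0 0;-0.036 0.13 0 0;-0.05 0.18 0 0;-0.066 0.23 0 0;-0.08 0.28 0 0;-0.095 0.33 0 0;-0.11 0.38 0 0;-0.124 0.43 0 0;-0.136 0.47 0 0;-0.1397 0.485 0 0;-0.1397 0.485 0 0;-0.1397 0.485 -0.04 0;-0.1397 0.485 -0.08 0;-0.1397 0.485 -0.11 0;-0.1397 0.485 -0.13 0;-0.1397 0.485 -0.14 0;-0.1397 0.485 -0.1445 0;-0.1397 0.485 -0.1445 0;-0.1397 0.485 -0.1445 0' 0.01; python3 -m pendant '0 0 0 0;0 0 0 0;0 0 0 0;0 0 0 0;0 0 0.03 0;0 0 0.08 0;0 0 0.13 0;0 0 0.15 0;0 0 0.15 0' 0.055; python3 - <<'E'
from h import *
s=snap('wrist','w3')
cv2.imwrite('pics/w3.png',s['img'][:,:,::-1])
E
```

```text
time: 13.8
ee_pos: [521.7, 379.6, 26.3]
tool_rot: [3.14, -0.001, 1.572]
wrist_force: [-0.4, 0.1, 1.0]
gripper_width: 30.9
grasp_force: 59.4
time: 14.92
ee_pos: [522.0, 379.7, 177.1]
tool_rot: [3.139, -0.002, 1.572]
wrist_force: [-0.7, 0.3, -0.8]
gripper_width: 55.2
grasp_force: 0.0
```

View pics/w3.png

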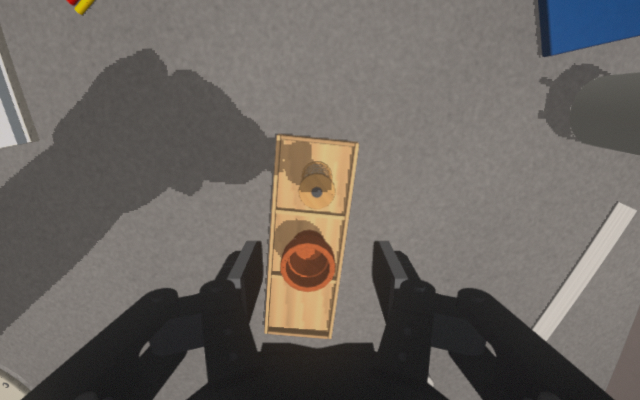

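The slim spool stands in the far end cell, image (317,190). Next is the tall glue.

```bash
python3 -m pendant '-0.009 -0.055 0 0;-0.017 -0.11 0 0;-0.026 -0.165 0 0;-0.035 -0.22 0 0;-0.043 -0.275 0 0;-0.052 -0.33 0 0;-0.0603 -0.3818 0 0;-0.0603 -0.3818 0 0;-0.0603 -0.3818 0 0;-0.0603 -0.3818 -0.04 0;-0.0603 -0.3818 -0.08 0;-0.0603 -0.3818 -0.11 0;-0.0603 -0.3818 -0.122 0;-0.0603 -0.3818 -0.122 0;-0.0603 -0.3818 -0.122 0' 0.065; python3 -m pendant '0 0 0 0;0 0 0 0;0 0 0 0;0 0 0 0;0 0 0 0;0 0 0 0;0 0 0 0;0 0 0 0' 0.01; python3 -m pendant '0 0 0.015 0;0 0 0.04 0;0 0 0.08 0;0 0 0.12 0;0 0 0.13 0;0 0 0.13 0' 0.01
```

```text
time: 16.85
ee_pos: [461.8, -2.3, 54.5]
tool_rot: [3.14, -0.0, 1.572]
wrist_force: [0.4, 0.1, 0.1]
gripper_width: 65.1
grasp_force: 0.0
time: 17.85
ee_pos: [461.4, -2.6, 54.1]
tool_rot: [3.14, -0.0, 1.572]
wrist_force: [-0.3, 0.9, 5.5]
gripper_width: 28.7
grasp_force: 58.8
time: 18.6
ee_pos: [461.3, -2.6, 183.8]
tool_rot: [3.141, 0.0, 1.572]
wrist_force: [0.6, 0.1, -0.6]
gripper_width: 28.8
grasp_force: 59.1
```

```bash
python3 -m pendant '0.006 0.03 0 0;0.015 0.08 0 0;0.025 0.13 0 0;0.034 0.18 0 0;0.041 0.215 0 0;0.0438 0.2274 0 0;0.0438 0.2274 0 0;0.0438 0.2274 0 0;0.0438 0.2274 -0.04 0;0.0438 0.2274 -0.08 0;0.0438 0.2274 -0.11 0;0.0438 0.2274 -0.12 0;0.0438 0.2274 -0.1245 0;0.0438 0.2274 -0.1245 0;0.0438 0.2274 -0.1245 0' 0.01; python3 -m pendant '0 0 0 0;0 0 0 0;0 0 0 0;0 0 0 0;0 0 0.03 0;0 0 0.08 0;0 0 0.12 0;0 0 0.13 0;0 0 0.13 0' 0.055; python3 - <<'E'
from h import *
s=snap('wrist','w4')
print(proj(s,[[504.8,224.9,104],[651,10,46],[545,-63,64]]).round())
cv2.imwrite('pics/w4.png',s['img'][:,:,::-1])
E
```

```text
time: 20.48
ee_pos: [505.4, 225.0, 60.0]
tool_rot: [3.14, -0.001, 1.572]
wrist_force: [0.1, -0.3, -0.0]
gripper_width: 28.8
grasp_force: 59.2
time: 21.6
ee_pos: [505.0, 224.9, 188.7]
tool_rot: [3.141, -0.0, 1.572]
wrist_force: [0.7, -0.2, -0.4]
gripper_width: 55.0
grasp_force: 0.0
[[315. 203.]
 [439. 360.]
 [349. 420.]]
```

View pics/w4.png

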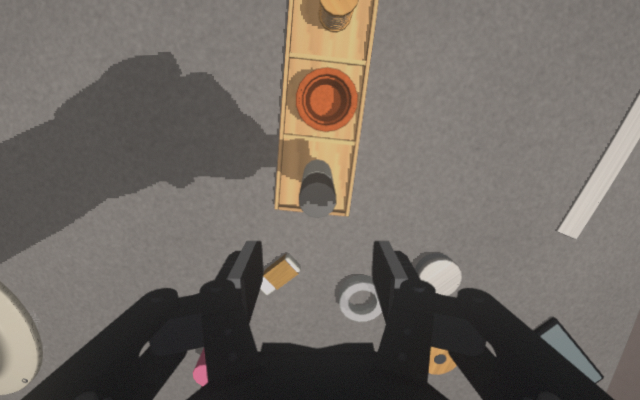

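Tall glue is upright in the near end cell, image (317,195). Next is the wide spool.

```bash
python3 -m pendant '0.035 -0.05 0 0;0.07 -0.1 0 0;0.105 -0.155 0 0;0.14 -0.205 0 0;0.1462 -0.2149 0 0;0.1462 -0.2149 0 0;0.1462 -0.2149 -0.05 0;0.1462 -0.2149 -0.1 0;0.1462 -0.2149 -0.14 0;0.1462 -0.2149 -0.165 0;0.1462 -0.2149 -0.1728 0;0.1462 -0.2149 -0.1728 0;0.1462 -0.2149 -0.1728 0' 0.08; python3 -m pendant '0 0 0 0;0 0 0 0;0 0 0 0;0 0 0 0;0 0 0 0;0 0 0 0;0 0 0 0;0 0 0 0' 0.03; python3 -m pendant '0 0 0.015 0;0 0 0.04 0;0 0 0.08 0;0 0 0.12 0;0 0 0.15 0;0 0 0.15 0' 0.03
```

```text
time: 23.28
ee_pos: [651.7, 10.4, 17.6]
tool_rot: [3.139, -0.0, 1.572]
wrist_force: [0.3, 0.7, 0.7]
gripper_width: 80.0
grasp_force: 0.0
time: 24.28
ee_pos: [651.6, 9.9, 17.2]
tool_rot: [3.14, -0.0, 1.572]
wrist_force: [-0.2, 0.2, 6.3]
gripper_width: 48.5
grasp_force: 62.4
time: 25.02
ee_pos: [652.1, 9.9, 169.6]
tool_rot: [3.137, -0.0, 1.572]
wrist_force: [-0.1, -0.0, -2.1]
gripper_width: 48.5
grasp_force: 61.9
```

```bash
python3 -m pendant '-0.013 -0.027 0 0;-0.036 -0.072 0 0;-0.06 -0.12 0 0;-0.084 -0.17 0 0;-0.109 -0.22 0 0;-0.134 -0.27 0 0;-0.152 -0.307 0 0;-0.1623 -0.3274 0 0;-0.1623 -0.3274 0 0;-0.1623 -0.3274 0 0;-0.1623 -0.3274 -0.04 0;-0.1623 -0.3274 -0.08 0;-0.1623 -0.3274 -0.11 0;-0.1623 -0.3274 -0.13 0;-0.1623 -0.3274 -0.14 0;-0.1623 -0.3274 -0.1445 0;-0.1623 -0.3274 -0.1445 0;-0.1623 -0.3274 -0.1445 0' 0.03; python3 -m pendant '0 0 0 0;0 0 0 0;0 0 0 0;0 0 0 0;0 0 0.03 0;0 0 0.08 0;0 0 0.13 0;0 0 0.15 0;0 0 0.15 0' 0.07; python3 - <<'E'
from h import *
s=snap('wrist','w5')
print(proj(s,[[488.7,-317.4,50],[482.1,-239.7,4],[545,-63,64]]).round())
cv2.imwrite('pics/w5.png',s['img'][:,:,::-1])
E
```

```text
time: 27.28
ee_pos: [489.1, -317.7, 22.3]
tool_rot: [3.141, 0.001, 1.572]
wrist_force: [1.1, -0.9, 0.3]
gripper_width: 48.5
grasp_force: 62.0
time: 28.4
ee_pos: [489.4, -317.9, 173.1]
tool_rot: [3.139, 0.002, 1.572]
wrist_force: [1.0, -1.1, -0.7]
gripper_width: 70.0
grasp_force: 0.0
[[ 315.  189.]
 [ 308.   99.]
 [ 398. -170.]]
```

View pics/w5.png

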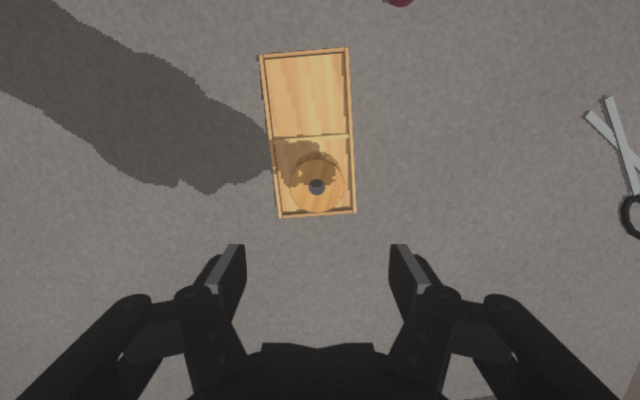

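The wide spool sits in its cell, image (317,186). Next is the short glue.

```bash
python3 -m pendant '0.012 0.055 0 0;0.025 0.11 0 0;0.037 0.165 0 0;0.05 0.22 0 0;0.057 0.2554 0 0;0.057 0.2554 0 0;0.057 0.2554 0 0;0.057 0.2554 -0.05 0;0.057 0.2554 -0.1 0;0.057 0.2554 -0.135 0;0.057 0.2554 -0.1465 0;0.057 0.2554 -0.1465 0;0.057 0.2554 -0.1465 0' 0.06; python3 -m pendant '0 0 0 0;0 0 0 0;0 0 0 0;0 0 0 0;0 0 0 0;0 0 0 0;0 0 0 0;0 0 0 0' 0.005; python3 -m pendant '0 0 0.015 0;0 0 0.04 0;0 0 0.08 0;0 0 0.12 0;0 0 0.15 0;0 0 0.15 0' 0.005
```

```text
time: 30.08
ee_pos: [546.7, -62.5, 26.7]
tool_rot: [3.139, 0.0, 1.571]
wrist_force: [-0.4, 0.0, 0.6]
gripper_width: 59.9
grasp_force: 0.0
time: 31.08
ee_pos: [546.2, -62.1, 25.8]
tool_rot: [3.14, 0.0, 1.572]
wrist_force: [-0.7, -0.2, 5.4]
gripper_width: 21.0
grasp_force: 58.5
time: 31.82
ee_pos: [546.8, -62.2, 178.3]
tool_rot: [3.137, 0.001, 1.572]
wrist_force: [-0.3, 0.5, -1.2]
gripper_width: 20.3
grasp_force: 58.6
```

```bash
python3 -m pendant '-0.009 -0.025 0 0;-0.025 -0.07 0 0;-0.043 -0.12 0 0;-0.057 -0.16 0 0;-0.0636 -0.1777 0 0;-0.0636 -0.1777 0 0;-0.0636 -0.1777 0 0;-0.0636 -0.1777 -0.04 0;-0.0636 -0.1777 -0.08 0;-0.0636 -0.1777 -0.11 0;-0.0636 -0.1777 -0.13 0;-0.0636 -0.1777 -0.14 0;-0.0636 -0.1777 -0.1445 0;-0.0636 -0.1777 -0.1445 0;-0.0636 -0.1777 -0.1445 0' 0.005; python3 -m pendant '0 0 0 0;0 0 0 0;0 0 0 0;0 0 0 0;0 0 0.03 0;0 0 0.08 0;0 0 0.13 0;0 0 0.15 0;0 -0.05 0.15 0;0 -0.1 0.15 0;-0.03 -0.15 0.15 0;-0.07 -0.2 0.15 0;-0.12 -0.23 0.15 0;-0.16 -0.23 0.15 0;-0.16 -0.23 0.15 0' 0.05; python3 - <<'E'
from h import *
snap('top','t6');snap('scene','s6')
a=ld('t6')['img'][100:290,90:520];b=ld('s6')['img'][130:290,150:560]
a=cv2.resize(a,(678,300));b=cv2.resize(b,(678,265))
cv2.imwrite('pics/c6.png',np.vstack([a,b])[:,:,::-1])
E
```

```text
time: 33.7
ee_pos: [482.6, -239.9, 31.3]
tool_rot: [3.14, 0.001, 1.572]
wrist_force: [0.4, -0.0, 0.1]
gripper_width: 20.7
grasp_force: 58.6
time: 35.58
ee_pos: [319.7, -470.4, 180.8]
tool_rot: [-3.141, 0.0, 1.568]
wrist_force: [0.2, 0.7, -0.3]
gripper_width: 50.0
grasp_force: 0.0
```

View pics/c6.png

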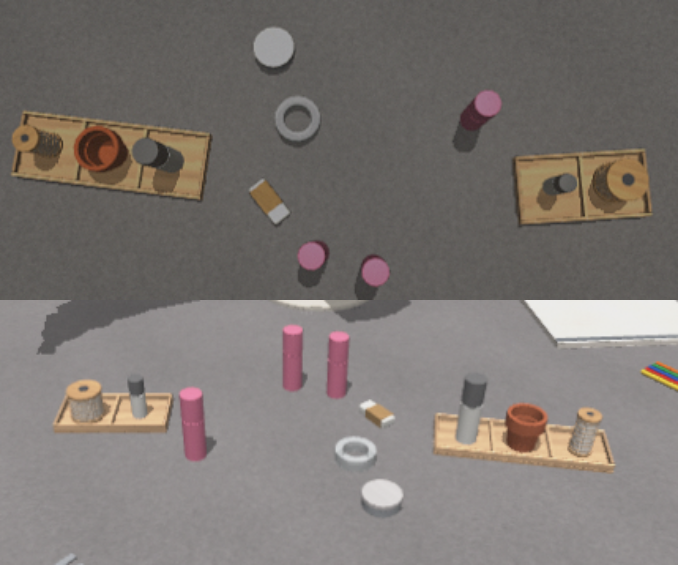

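Both views show all five things upright in their cells. The eraser, tape, tin and pinks have not moved. Handing in.

```bash
python3 -c "
from plant import bot
print(bot.finish_job())"
```

```text
the job is handed in; nothing more can be done
None
```

Both kits are made up and the job is handed in after about 36 s of robot time; the last pictures showed all five things upright in their cells and everything else where it lay, but the hand-in gave no verdict.

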